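# Unstack the drill-core slices into their dishes

### The arm

A 6-joint arm with a two-finger parallel gripper is mounted at the origin on a cart in front of the work surface, level with it; the furniture and walls round the work are solid. World frame = base frame: x ahead of the robot, y to its left, z up, the work surface at z = 0. Lengths are in m, angles in rad, forces in N, time in s.
With the tool pointing down it reaches from about 0.35 to 0.85 m from the base axis. Payload 8.1 kg.
Tool frame: the origin (TCP) lies between the finger pads; the fingertips stand 19 mm ahead of it and the grasp point (between the pads) is the TCP; z points along the fingers, y is the line along which they close (so a half turn about z gives the same grasp; the last joint's range is limited). The gripper opens to 85 mm and grips with 20 to 120 N. Pads are 22 mm wide; open, the fingers measure 114 mm over their backs; the gripper's body (76 mm by 85 mm) begins 54 mm behind the grasp point. The pads swing forward as they close: fully open they stand 13 mm farther back than shut.
Start: joints at [-1.416, 0.13, 1.488, -0, 1.523, -0.085], TCP at [0.143, -0.583, 0.25] pointing down, gripper open.
Joint ranges: [-2.96, 2.96], [-0.89, 2.26], [0.02, 2.5], [-1.34, 4.48], [0, 2.73], [-2.66, 2.66]. Speed limits (rad/s): [2.39, 2.39, 2.79, 3.14, 3.14, 3.14].

### API

Orientations are given as a unit quaternion [x, y, z, w].
In Python, from workcell import monitor, imaging, bot gives the robot as it stands. The module is installed in compiled form; this text tells all that it offers.
- The arm moves only by the tool move_arm, never from a script. Its argument "motion" is a list that holds one entry, the list of rows, each a list of 5 numbers: the shift along the tool's x, y, z in units of 30 mm (1.0 is 30 mm), then the turn about the tool's z in degrees, then the opening, from 0 (shut) to 1 (fully open). A call has 1 to 12 rows; each row shifts and turns the commanded pose from where the row before left it, along the tool's axes as they then stand; what a row does not reach is not made up. A row lasts 1/12 s, in which the tool goes at most 41.7 mm and 7.16 degrees, less where a joint would pass 70% of its speed; a pose out of reach is approached as far as the arm can. A call is refused whole if a number of a shift passes 1 or a number of a turn 7.16, either way. A call with a gripper value outside its range is refused whole. The fingers move at their own pace and stop on an object; "force" is the grip in N (left out, the last holds). Time passes only in rows, so rows that do not move let the fingers close. It gives the time, the measured TCP pose, the force, the opening and the grip force at its end, in the units of the state.
- monitor.state(): the state, without advancing time (a new reading comes with each control period).
- imaging.get_image(name): name is "side" or "top"; returns a dict with "pixels" (480x640x3 uint8, red, green, blue), "fx", "fy", "cx", "cy" (pixels), "k1" (the pictures are not rectified: a ray, as slopes to the right and down, at radius r is drawn at 1 + k1 r^2 times it, then the intrinsics apply), "T" (4x4, takes a point from camera to world coordinates). Camera axes: x right, y down, z forward; pixel columns grow to the right and rows downward; lengths in m; the calibration is good to about 2 mm. A picture is of the moment at which its call begins. There is no depth.
- bot.sign_off(): hands the job in; it is judged then, once.
Trained networks look in the newest picture that a camera, given by its name, has taken for a name from the list of things; names that differ only in an ending like _2 or _b are one class to them, and where a whole thing is asked for, a point or a joint stands for the part that bears it (a point fixed in the world has none). Each returns a list of dicts, best first, with "conf" (0 to 1); they miss things now and then, are a little off and sometimes report something else, mostly with a low value. They report only what shows in the picture. A call takes as long as a camera call. They do not tell look-alikes from the thing itself.
- imaging.recognise(query, camera): "xyz" ([x, y, z] in m, in world coordinates, good to about 4 mm: the middle of the surface that is visible of it).
The state is a dict: "clock": time; "joints": joint angles; "qd": joint speeds; "effort": joint torques, N m; "position": TCP position; "orientation": TCP orientation; "force": force on the tool from outside, world axes, zero at the start; "torque": the same for the moment, N m; "finger_gap": finger opening in m; "gripper_force": force on a finger pad.
Only numpy, scipy, OpenCV 4.12 (cv2) and the standard library are available. Lean on these libraries where they do the work, as an engineer would, in place of code of your own. Each camera call takes 0.05 s, during which the arm holds its last target. There are 200 camera calls.

### The job

Four round slices of drill core stand in a stack, the widest at the bottom and the narrowest on top. Take the stack apart and lay each slice flat inside the rim of its own wooden dish, the widest slice in the widest dish and so on down to the narrowest slice in the narrowest dish. Set them down gently without dropping or tipping any, and leave the jar and the dropper bottle standing where they are.

Things in the scene. Friction and masses are not known exactly. Their poses are not given: they have to be found in the camera images.
- slice_widest: Loose round slice of rock drill core, widest (bottom of the stack at the start): upright cylinder 66 mm across and 30 mm thick, grey stone, about 277 g. Origin: centre of its underside; z is its axis, up.
- slice_wide: Loose round slice of rock drill core, second widest (second from the bottom): upright cylinder 52 mm across and 30 mm thick, pale marble, about 172 g. Origin: centre of its underside; z is its axis, up.
- slice_narrow: Loose round slice of rock drill core, third widest (second from the top): upright cylinder 38 mm across and 30 mm thick, grey stone, about 92 g. Origin: centre of its underside; z is its axis, up.
- slice_narrowest: Loose round slice of rock drill core, narrowest (top of the stack): upright cylinder 24 mm across and 30 mm thick, pale marble, about 37 g. Origin: centre of its underside; z is its axis, up.
- dish_widest: Shallow round dish of light wood with a grey felt floor, widest of the four, fixed to the worktop: outside 100 mm, inside 90 mm across, floor 5 mm and rim 10 mm above the worktop. It belongs to the 66 mm slice. Origin: centre of its underside, on the worktop; z up.
- dish_wide: Shallow round dish of light wood with a grey felt floor, second widest of the four, fixed to the worktop: outside 86 mm, inside 76 mm across, floor 5 mm and rim 10 mm above the worktop. It belongs to the 52 mm slice. Origin: centre of its underside, on the worktop; z up.
- dish_narrow: Shallow round dish of light wood with a grey felt floor, third widest of the four, fixed to the worktop: outside 72 mm, inside 62 mm across, floor 5 mm and rim 10 mm above the worktop. It belongs to the 38 mm slice. Origin: centre of its underside, on the worktop; z up.
- dish_narrowest: Shallow round dish of light wood with a grey felt floor, narrowest of the four, fixed to the worktop: outside 58 mm, inside 48 mm across, floor 5 mm and rim 10 mm above the worktop. It belongs to the 24 mm slice. Origin: centre of its underside, on the worktop; z up.
- grit_jar: Bystander: loose glass jar of crushed rock with a black cap, 51 mm across, 75 mm high. Origin: centre of its underside; z up.
- red_dropper: Bystander: loose white dropper bottle with a red tip, 32 mm across, 98 mm high. Origin: centre of its underside; z up.
Mind the look-alikes: they are no part of the job. What is shaped like the slice_wide but green, turquoise or yellow is not meant.

How it is judged:
By the outcome, as a careful person would: the job done as asked, in the order asked, and still so for the second after the job is handed in, with the robot touching nothing.
It also fails if it takes over 99 s, if anything falls off the work surface, if the arm or the gripper's body presses on something with over 40 N, if the wrist force passes 120 N, or if a joint passes its speed limit or range.

## Working session

There is one attempt and no reset: what is moved stays moved. The work goes in short steps, Python scripts to look and compute and a tool call to move; the robot and the scene stay as the last step left them, time stands still between calls to the robot, and variables do not carry over. Pictures are saved under pics/ and viewed, at most 14 in all, crops included, and the job is handed in when it is done.

Besides the shell and the picture viewer there is one more tool, called after "Request:" by a JSON object that holds its "method" and its "body", one argument or row to a line. move_arm: Moves the arm, as the interface text tells. Its arguments: {"type":"object","properties":{"motion":{"type":"array","items":{"type":"array","items":{"type":"array","items":{"type":"number"}}}},"force":{"type":"number"}},"required":["motion"]}

```bash
mkdir -p pics; python3 - <<'E'
from workcell import monitor, imaging, bot
import cv2
s=monitor.state();print(s)
for c in("side","top"):
    im=imaging.get_image(c);cv2.imwrite(f"pics/{c}0.png",im["pixels"][:,:,::-1])
    print(c,{k:v for k,v in im.items() if k!="pixels"})
    for n in "slice_widest slice_wide slice_narrow slice_narrowest dish_widest dish_wide dish_narrow dish_narrowest grit_jar red_dropper".split():
        print(n,[([round(x,3) for x in d["xyz"]],round(d["conf"],2)) for d in imaging.recognise(n,c)])
E
```

```text
{'clock': 0.0, 'joints': array([-1.41639536e+00,  1.31169613e-01,  1.48929446e+00, -4.92357496e-05,
        1.52297752e+00, -8.53941597e-02]), 'qd': array([-4.47362786e-05,  1.01693714e-03,  6.67560027e-04, -8.47624123e-05,
        2.12336222e-03, -9.75226685e-04]), 'effort': array([ 1.70749594e-03, -5.69399071e+01, -5.00545979e+01, -7.93343725e-05,
        1.50383130e-02,  1.71107109e-05]), 'position': array([ 0.14243119, -0.58231903,  0.249231  ]), 'orientation': array([ 9.92820326e-01,  1.19611646e-01, -5.64651136e-05, -9.23073870e-04]), 'force': array([-0.28039652, -0.14526722,  0.01782788]), 'torque': array([-0.03740851, -0.03101629, -0.00830234]), 'gripper_force': 0.0, 'finger_gap': 0.08561324023063988}
side {'fx': 610.9039444496086, 'fy': 610.9039444496086, 'cx': 338.3386339767047, 'cy': 243.40126652893582, 'k1': -0.05542507241720194, 'T': array([[-0.88005032, -0.17621049,  0.44097765, -0.04730853],
       [-0.47478251,  0.34534412, -0.80951776,  0.975173  ],
       [-0.00964352, -0.92178485, -0.38758186,  0.5238094 ],
       [ 0.        ,  0.        ,  0.        ,  1.        
[... 869 characters left out ...]
6778e-04, -2.34162703e-01, -9.72197275e-01,
         1.21792775e+00],
       [ 0.00000000e+00,  0.00000000e+00,  0.00000000e+00,
         1.00000000e+00]])}
slice_widest [([0.418, -0.102, 0.029], 0.83)]
slice_wide [([0.417, -0.111, 0.057], 0.76), ([0.474, -0.215, 0.028], 0.74), ([0.428, -0.0, 0.027], 0.73), ([0.348, -0.013, 0.031], 0.73)]
slice_narrow [([0.422, -0.109, 0.088], 0.59)]
slice_narrowest [([0.425, -0.116, 0.122], 0.42)]
dish_widest [([0.585, 0.079, 0.004], 0.96)]
dish_wide [([0.587, -0.083, 0.007], 0.71)]
dish_narrow [([0.544, 0.319, 0.003], 0.57)]
dish_narrowest [([0.571, -0.298, 0.006], 0.78)]
grit_jar [([0.402, -0.287, 0.076], 0.74)]
red_dropper [([0.474, 0.189, 0.058], 0.68)]
```

View pics/top0.png

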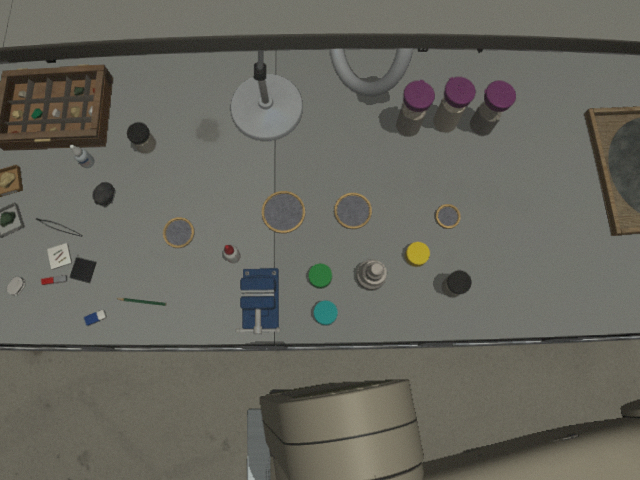

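View pics/side0.png

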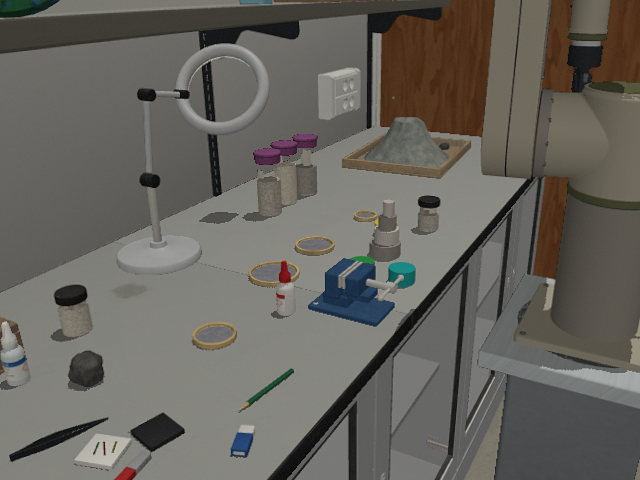

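Top view: the stack is at about (372,272), with dishes at (283,212), (353,210), (178,232) and (447,216). The jar is at (458,283) and the dropper at (230,252). The green, turquoise and yellow look-alikes are at (320,275), (325,312) and (418,253). Next I'll refine the dish centres and the stack position.

```bash
cat > h.py <<'E'
from workcell import monitor, imaging, bot
import numpy as np, cv2
def proj(im,P):
    T=np.linalg.inv(im["T"]);P=np.atleast_2d(P)@T[:3,:3].T+T[:3,3]
    s=P[:,:2]/P[:,2:];s=s*(1+im["k1"]*(s**2).sum(1,keepdims=True))
    return s*[im["fx"],im["fy"]]+[im["cx"],im["cy"]]
def back(im,uv,z):
    d=(np.atleast_2d(uv)-[im["cx"],im["cy"]])/[im["fx"],im["fy"]];s=d.copy()
    for _ in range(20): s=d/(1+im["k1"]*(s**2).sum(1,keepdims=True))
    r=np.c_[s,np.ones(len(s))]@im["T"][:3,:3].T;o=im["T"][:3,3]
    return o+r*((z-o[2])/r[:,2])[:,None]
a=np.linspace(0,2*np.pi,100)
def circ(x,y,z,r): return np.c_[x+r*np.cos(a),y+r*np.sin(a),z+0*a]
def draw(im,circles,ctr,half,f,name):
    g=im["pixels"][:,:,::-1].copy();x0,y0=ctr[0]-half,ctr[1]-half
    c=cv2.resize(g[y0:y0+2*half,x0:x0+2*half],None,fx=f,fy=f,interpolation=cv2.INTER_CUBIC)
    raw=c.copy()
    for q,col in circles:
        p=(proj(im,circ(*q))-[x0,y0]+.5)*f-.5
        cv2.polylines(c,[p.round().astype(int)],True,col,1)
    cv2.imwrite(name,np.hstack([raw,c]))
E
python3 - <<'E'
from h import *
D={"widest":(.588,.082,.05),"wide":(.586,-.081,.043),"narrow":(.541,.32,.036),"narrowest":(.568,-.297,.029)}
for c in("top","side"):
    im=imaging.get_image(c);hsv=cv2.cvtColor(im["pixels"],cv2.COLOR_RGB2HSV)
    m=cv2.inRange(hsv,(8,70,80),(30,255,255))
    for n,(x,y,r) in D.items():
        k=np.zeros_like(m);p=proj(im,circ(x,y,.01,r+.012));cv2.fillPoly(k,[p.round().astype(int)],255)
        pts=cv2.findNonZero(m&k)
        if pts is None: print(c,n,None);continue
        h=cv2.convexHull(pts)[:,0].astype(float)
        w=back(im,h,.01)[:,:2];ctr,rad=cv2.minEnclosingCircle(w.astype(np.float32))
        A=np.c_[2*w,np.ones(len(w))];q=np.linalg.lstsq(A,(w**2).sum(1),rcond=None)[0]
        print(c,n,np.round(q[:2],4),round(float(np.sqrt(q[2]+q[0]**2+q[1]**2)),4),np.round(ctr,4))
    x,y=.420,-.108
    cols=[(0,0,255),(0,255,0),(255,0,0),(0,255,255)]
    C=[((x,y,.03*(i+1),[.033,.026,.019,.012][i]),cols[i]) for i in range(4)]
    p=proj(im,[[x,y,.06]])[0].astype(int);draw(im,C,p,33,6,f"pics/st_{c}.png")
E
```

```text
top widest [0.5822 0.0805] 0.0495 [0.5823 0.0804]
top wide [ 0.5826 -0.0783] 0.0427 [ 0.5826 -0.0783]
top narrow [0.5378 0.3196] 0.0355 [0.5376 0.3196]
top narrowest [ 0.5662 -0.2958] 0.0287 [ 0.566  -0.2956]
side widest [0.5803 0.0888] 0.0531 [0.5818 0.0888]
side wide [ 0.5808 -0.0703] 0.046 [ 0.5808 -0.0707]
side narrow [0.5352 0.3265] 0.0389 [0.5355 0.3267]
side narrowest [ 0.5648 -0.2867] 0.0325 [ 0.5639 -0.2872]
```

View pics/st_top.png

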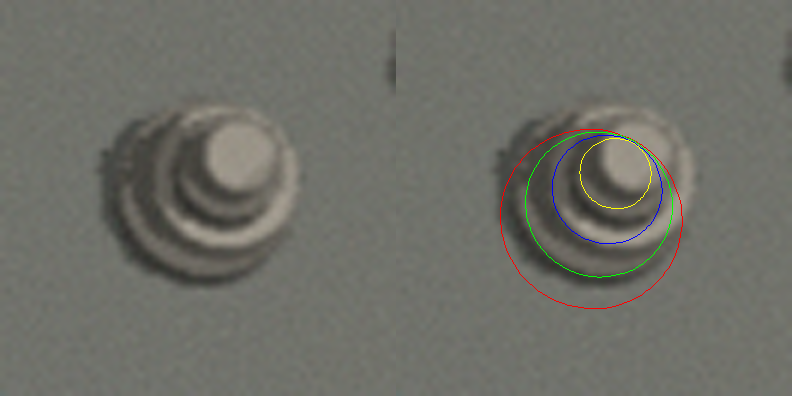

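View pics/st_side.png

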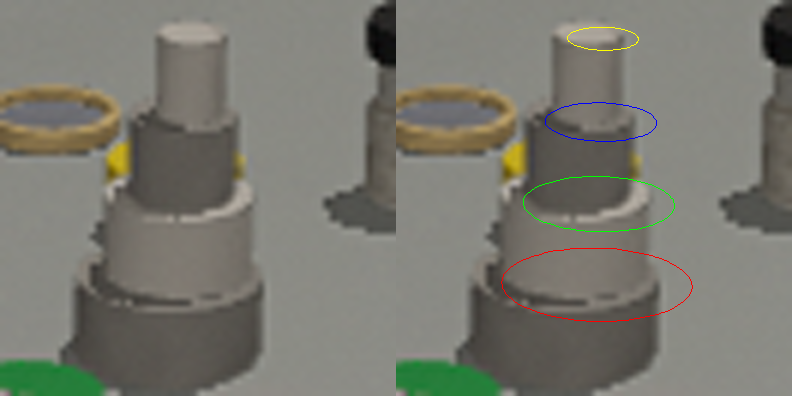

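```bash
cat > fit.py <<'E'
from h import *
from scipy.optimize import least_squares
T=imaging.get_image("top");S=imaging.get_image("side")
def o(im): return proj(im,[[.42,-.108,.06]])[0].astype(int)-33
tp={"widest":(206,191),"wide":(225,175),"narrow":(232,167),"narrowest":(238,157)}
sp={"widest":(169,268),"wide":(179.5,190),"narrow":(185,108),"narrowest":(192,34)}
E
python3 - <<'E'
from fit import *
C=[];cols=[(0,0,255),(0,255,0),(255,0,0),(0,255,255)]
for i,n in enumerate(tp):
    t=(np.array(tp[n])+.5)/6-.5+o(T);s=(np.array(sp[n])+.5)/6-.5+o(S);z=.03*(i+1)
    f=lambda q:np.r_[proj(T,[[*q,z]])[0]-t,(proj(S,[[*q,z]])[0]-s)*[1,.7]]
    r=least_squares(f,[.42,-.108]);print(n,r.x.round(4),r.fun.round(2),back(T,t,z)[0].round(4),back(S,s,z)[0].round(4))
    C.append(((*r.x,z,[.033,.026,.019,.012][i]),cols[i]))
for im,c in((T,"top"),(S,"side")): draw(im,C,o(im)+33,33,6,f"pics/st2_{c}.png")
a_,b_=cv2.imread("pics/st2_top.png")[:,396:],cv2.imread("pics/st2_side.png")[:,396:]
cv2.imwrite("pics/st2.png",np.hstack([a_,b_]))
E
```

```text
widest [ 0.4318 -0.112 ] [-0.21 -0.89  0.84  0.65] [ 0.4299 -0.1124  0.03  ] [ 0.4355 -0.1158  0.03  ]
wide [ 0.4311 -0.116 ] [-0.19 -0.44  0.47  0.04] [ 0.4302 -0.1163  0.06  ] [ 0.4321 -0.1158  0.06  ]
narrow [ 0.4289 -0.1153] [-0.23 -0.68  0.69  0.32] [ 0.4275 -0.1157  0.09  ] [ 0.4314 -0.1172  0.09  ]
narrowest [ 0.4265 -0.1139] [-0.36 -0.55  0.66 -0.43] [ 0.4254 -0.1146  0.12  ] [ 0.4261 -0.1097  0.12  ]
```

View pics/st2.png

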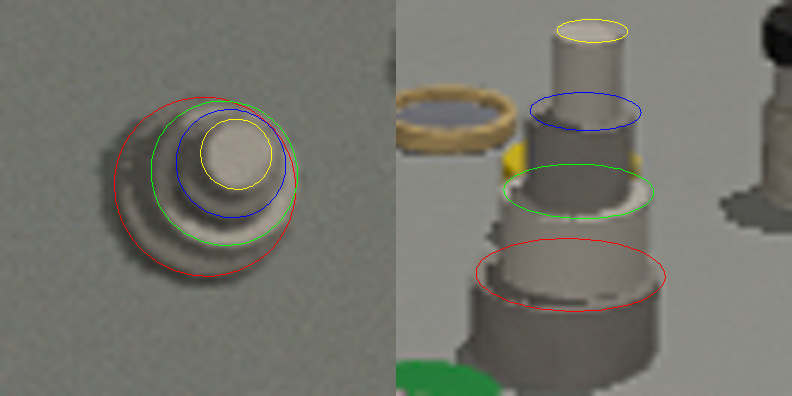

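Dish centres are good to about 2 mm, and the slices are slightly off-axis from each other. First I turn the tool square to the world axes and move over the stack.

Request:
{"method": "move_arm", "body": {
  "motion": [
    [[0,0,0,6.87,1],[0,0,0,6.87,1],[0.6,-1,0,0,1],[0.6,-1,0,0,1],[0.6,-1,0,0,1],[0.6,-1,0,0,1],[0.6,-1,0,0,1],[0.6,-1,0,0,1],[0.6,-1,0,0,1],[0.6,-1,0,0,1],[0.6,-1,0,0,1],[0.6,-1,0,0,1]]
  ],
  "force": 30
}}

```text
clock: 2.3
position: [0.3231, -0.2813, 0.2505]
orientation: [1.0, -0.0, 0.0, 0.0]
force: [0.6, -0.1, -0.3]
finger_gap: 0.0854
gripper_force: 0.0
```

Request:
{"method": "move_arm", "body": {
  "motion": [
    [[0.57,-0.93,0,0,1],[0.57,-0.93,0.2,0,0.8],[0.57,-0.93,0.3,0,0.6],[0.57,-0.93,0.4,0,0.6],[0.57,-0.93,0.4,0,0.6],[0.57,-0.93,0.4,0,0.6],[0,0,0,0,0.6],[0,0,0,0,0.6],[0,0,0,0,0.6]]
  ]
}}

```text
clock: 3.05
position: [0.4251, -0.1156, 0.1996]
orientation: [1.0, 0.001, -0.0, 0.0]
force: [-0.9, -0.3, 0.3]
finger_gap: 0.0512
gripper_force: 0.0
```

```bash
python3 - <<'E'
from h import *
s=monitor.state();print(s["position"],s["finger_gap"],s["clock"])
im=imaging.get_image("side");cv2.imwrite("pics/a1.png",im["pixels"][100:340,260:580,::-1].repeat(2,0).repeat(2,1))
E
```

```text
[ 0.42508875 -0.11563246  0.19955944] 0.05115641024738872 3.05
```

View pics/a1.png

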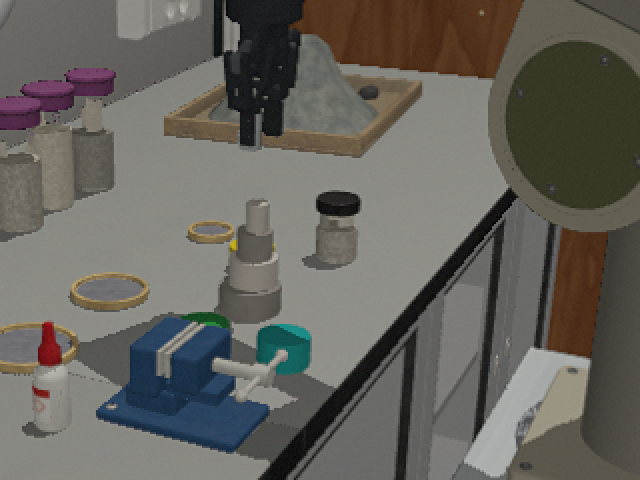

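The gripper (fingertips near (255,140)) sits right above the narrowest slice at (258,205). I'll go down to TCP z ≈ 0.117 and close gently.

Request:
{"method": "move_arm", "body": {
  "motion": [
    [[0.05,-0.05,0.75,0,0.6],[0,0,0.75,0,0.6],[0,0,0.75,0,0.6],[0,0,0.5,0,0.6],[0,0,0,0,0.6],[0,0,0,0,0.4],[0,0,0,0,0.2],[0,0,0,0,0.1],[0,0,0,0,0.1],[0,0,0,0,0.1],[0,0,0,0,0.1]]
  ],
  "force": 25
}}

```text
clock: 4.02
position: [0.4278, -0.1147, 0.1186]
orientation: [1.0, 0.0, 0.001, 0.001]
force: [-1.9, -1.5, 6.9]
finger_gap: 0.0219
gripper_force: 25.1
```

Request:
{"method": "move_arm", "body": {
  "motion": [
    [[0,0,-0.2,0,0.1],[0,0,-0.4,0,0.1],[0,0,-0.7,0,0.1],[0,0,-0.7,0,0.1],[0.4,0.5,0,0,0.1],[0.7,0.93,0,0,0.1],[0.7,0.93,0,0,0.1],[0.7,0.93,0,0,0.1],[0.7,0.93,0,0,0.1],[0.7,0.93,0,0,0.1],[0.5,0.6,0,0,0.1],[0.2,0.28,0,0,0.1]]
  ]
}}

```text
clock: 5.02
position: [0.566, -0.2973, 0.177]
orientation: [1.0, -0.001, 0.0, 0.0]
force: [0.2, 0.3, -0.4]
finger_gap: 0.0217
gripper_force: 24.6
```

Request:
{"method": "move_arm", "body": {
  "motion": [
    [[0,0,0,0,0.1],[0,0,0.5,0,0.1],[0,0,0.8,0,0.1],[0,0,0.8,0,0.1],[0,0,0.8,0,0.1],[0,0,0,0,0.1]]
  ]
}}

```text
clock: 5.52
position: [0.561, -0.2919, 0.0841]
orientation: [1.0, 0.0, -0.004, -0.003]
force: [-2.0, 1.4, -2.0]
finger_gap: 0.0216
gripper_force: 24.6
```

```bash
python3 - <<'E'
from h import *
s=monitor.state();print(s["position"],s["finger_gap"],s["clock"],s["force"])
g=[]
for c,(u,v) in(("side",(366,200)),("top",(447,216))):
    im=imaging.get_image(c);u,v=proj(im,[[.566,-.296,.05]])[0].astype(int);g.append(cv2.resize(im["pixels"][v-50:v+50,u-50:u+50,::-1],None,fx=4,fy=4,interpolation=2))
cv2.imwrite("pics/a2.png",np.hstack(g))
E
```

```text
[ 0.56104425 -0.29192039  0.08410029] 0.02162304417941541 5.5167 [-2.03453048  1.37667529 -1.98329412]
```

View pics/a2.png

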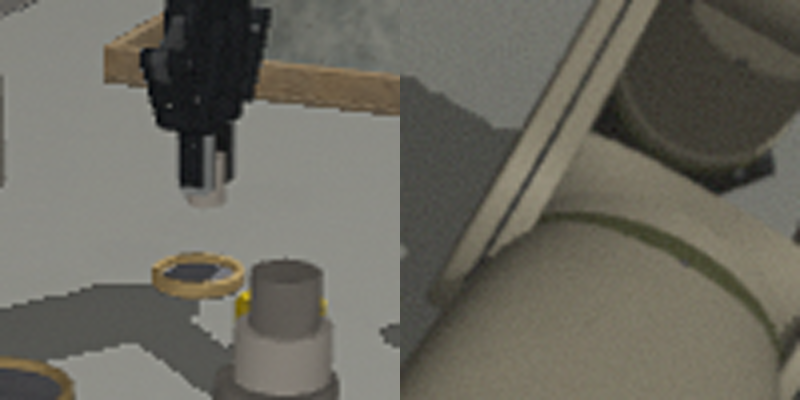

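The slice is held upright above its dish (slice at (207,195), dish at (198,272)). Now I lower it slowly.

Request:
{"method": "move_arm", "body": {
  "motion": [
    [[0,0,0,0,0.1],[0,0,0,0,0.1],[0,0,0,0,0.1],[0,0,0.3,0,0.1],[0,0,0.4,0,0.1],[0,0,0.3,0,0.1],[0,0,0.2,0,0.1],[0,0,0,0,0.1],[0,0,0,0,0.1],[0,0,0,0,0.1]]
  ]
}}

```text
clock: 6.45
position: [0.5647, -0.2949, 0.0538]
orientation: [1.0, -0.0, -0.0, -0.0]
force: [0.3, -0.1, 0.4]
finger_gap: 0.0218
gripper_force: 24.6
```

Request:
{"method": "move_arm", "body": {
  "motion": [
    [[0.04,0.04,0.2,0,0.1],[0,0,0.2,0,0.1],[0,0,0.1,0,0.1],[0,0,0.05,0,0.1],[0,0,0,0,0.1],[0,0,0.03,0,0.1],[0,0,0,0,0.1],[0,0,0.03,0,0.1],[0,0,0,0,0.1],[0,0,0,0,0.1]]
  ]
}}

```text
clock: 7.28
position: [0.5659, -0.2961, 0.0356]
orientation: [1.0, -0.0, 0.0, 0.0]
force: [0.7, 1.2, 0.0]
finger_gap: 0.0221
gripper_force: 24.6
```

Request:
{"method": "move_arm", "body": {
  "motion": [
    [[0,0,0.04,0,0.1],[0,0,0,0,0.1],[0,0,0.03,0,0.1],[0,0,0,0,0.1],[0,0,0,0,0.1]]
  ]
}}

```text
clock: 7.7
position: [0.566, -0.2961, 0.0338]
orientation: [1.0, 0.0, 0.0, 0.0]
force: [-0.8, 1.1, 3.5]
finger_gap: 0.022
gripper_force: 24.9
```

Request:
{"method": "move_arm", "body": {
  "motion": [
    [[0,0,0,0,0.2],[0,0,0,0,0.3],[0,0,0,0,0.45],[0,0,0,0,0.6],[0,0,0,0,0.65],[0,0,0,0,0.65],[0,0,-0.3,0,0.65],[0,0,-0.7,0,0.65],[0,0,-1,0,0.65],[0,0,-1,0,0.65],[0,0,-1,0,0.65],[0,0,-0.5,0,0.65]]
  ]
}}

```text
clock: 8.7
position: [0.5675, -0.297, 0.1742]
orientation: [1.0, -0.0, 0.003, 0.002]
force: [1.0, -0.3, 0.3]
finger_gap: 0.0556
gripper_force: 0.0
```

Request:
{"method": "move_arm", "body": {
  "motion": [
    [[-0.4,-0.53,0,0,0.75],[-0.7,-0.92,0,0,0.75],[-0.7,-0.92,0,0,0.75],[-0.7,-0.92,0,0,0.75],[-0.7,-0.92,0,0,0.75],[-0.7,-0.92,0,0,0.75],[-0.5,-0.66,0,0,0.75],[-0.2,-0.27,0,0,0.75],[0,0,0,0,0.75],[0,0,0,0,0.75],[0,0,0,0,0.75]]
  ]
}}

```text
clock: 9.62
position: [0.4288, -0.1152, 0.1691]
orientation: [1.0, -0.0, 0.001, 0.0]
force: [0.0, 0.6, 0.7]
finger_gap: 0.0641
gripper_force: 0.0
```

```bash
python3 - <<'E'
from h import *
s=monitor.state();print(s["position"],s["finger_gap"],s["clock"],s["force"])
g=[]
for p in([.566,-.296,.03],[.428,-.115,.08]):
    im=imaging.get_image("side");u,v=proj(im,[p])[0].astype(int);g.append(cv2.resize(im["pixels"][v-50:v+50,u-50:u+50,::-1],None,fx=4,fy=4,interpolation=2))
cv2.imwrite("pics/a3.png",np.hstack(g))
E
```

```text
[ 0.42876479 -0.11516212  0.16911367] 0.06405953649831042 9.6167 [0.04448087 0.57344558 0.72947427]
```

View pics/a3.png

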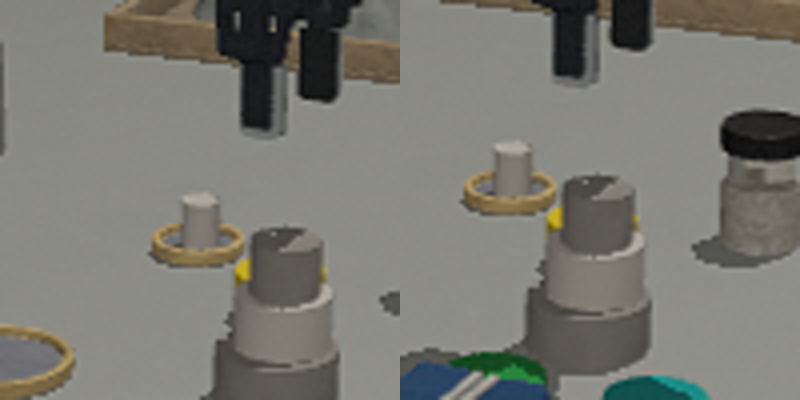

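The narrowest slice stands centred in its dish (200,220). Next is the narrow slice.

Request:
{"method": "move_arm", "body": {
  "motion": [
    [[0,0,0.6,0,0.75],[0,0,0.8,0,0.75],[0,0,0.7,0,0.75],[0,0,0.42,0,0.75],[0,0,0.2,0,0.75],[0,0,0,0,0.7],[0,0,0,0,0.6],[0,0,0,0,0.45],[0,0,0,0,0.3],[0,0,0,0,0.3],[0,0,0,0,0.3],[0,0,0,0,0.3]]
  ],
  "force": 30
}}

```text
clock: 10.72
position: [0.429, -0.1148, 0.0882]
orientation: [1.0, 0.0, 0.001, 0.001]
force: [-0.3, -1.5, 6.0]
finger_gap: 0.0361
gripper_force: 30.5
```

Request:
{"method": "move_arm", "body": {
  "motion": [
    [[0,0,-0.2,0,0.3],[0,0,-0.4,0,0.3],[0,0,-0.7,0,0.3],[0,0,-0.8,0,0.3],[0,0,-0.8,0,0.3],[0,0,-0.5,0,0.3],[0.1,-0.4,0,0,0.3],[0.2,-0.8,0,0,0.3],[0.25,-1,0,0,0.3],[0.25,-1,0,0,0.3],[0.25,-1,0,0,0.3],[0.25,-1,0,0,0.3]]
  ]
}}

```text
clock: 11.72
position: [0.4666, 0.0433, 0.189]
orientation: [1.0, -0.0, -0.0, -0.0]
force: [0.6, 0.3, -0.6]
finger_gap: 0.0361
gripper_force: 30.2
```

Request:
{"method": "move_arm", "body": {
  "motion": [
    [[0.25,-1,0,0,0.3],[0.25,-1,0,0,0.3],[0.25,-1,0,0,0.3],[0.25,-1,0,0,0.3],[0.25,-1,0,0,0.3],[0.25,-1,0,0,0.3],[0.25,-1,0,0,0.3],[0.25,-1,0,0,0.3],[0.25,-0.8,0,0,0.3],[0.13,-0.48,0,0,0.3],[0,0,0,0,0.3],[0,0,0,0,0.3]]
  ]
}}

```text
clock: 12.72
position: [0.5376, 0.3206, 0.1884]
orientation: [1.0, 0.001, -0.001, 0.0]
force: [-1.0, -1.3, -1.4]
finger_gap: 0.036
gripper_force: 30.3
```

Request:
{"method": "move_arm", "body": {
  "motion": [
    [[0,0,0,0,0.3],[0,0,0.4,0,0.3],[0,0,0.7,0,0.3],[0,0,0.8,0,0.3],[0,0,0.8,0,0.3],[0,0,0.6,0,0.3],[0,0,0.3,0,0.3],[0,0,0.2,0,0.3],[0,0,0,0,0.3],[0,0,0,0,0.3],[0,0,0,0,0.3]]
  ]
}}

```text
clock: 13.63
position: [0.5393, 0.3205, 0.0765]
orientation: [1.0, -0.0, 0.001, -0.001]
force: [-0.0, 0.9, -1.1]
finger_gap: 0.0355
gripper_force: 30.3
```

Request:
{"method": "move_arm", "body": {
  "motion": [
    [[-0.04,0.03,0.3,0,0.3],[0,0,0.35,0,0.3],[0,0,0.3,0,0.3],[0,0,0.25,0,0.3],[0,0,0.12,0,0.3],[0,0,0.05,0,0.3],[0,0,0,0,0.3],[0,0,0,0,0.3],[0,0,0,0,0.3]]
  ]
}}

```text
clock: 14.38
position: [0.537, 0.3193, 0.0334]
orientation: [1.0, 0.0, -0.0, 0.0]
force: [-0.2, -0.4, -1.8]
finger_gap: 0.0357
gripper_force: 30.4
```

Request:
{"method": "move_arm", "body": {
  "motion": [
    [[0,0,0.03,0,0.3],[0,0,0,0,0.3],[0,0,0,0,0.3]]
  ]
}}

```text
clock: 14.63
position: [0.537, 0.3193, 0.0333]
orientation: [1.0, 0.0, -0.0, 0.0]
force: [-2.8, -2.1, 6.1]
finger_gap: 0.0359
gripper_force: 31.0
```

Request:
{"method": "move_arm", "body": {
  "motion": [
    [[0,0,0,0,0.45],[0,0,0,0,0.5],[0,0,0,0,0.6],[0,0,0,0,0.7],[0,0,0,0,0.7],[0,0,-0.2,0,0.7],[0,0,-0.6,0,0.7],[0,0,-1,0,0.7],[0,0,-1,0,0.7],[0,0,-1,0,0.7],[0,0,-0.8,0,0.7],[0,0,-0.5,0,0.7]]
  ]
}}

```text
clock: 15.63
position: [0.5383, 0.3199, 0.1904]
orientation: [1.0, 0.0, 0.002, -0.001]
force: [-0.1, -0.2, 1.5]
finger_gap: 0.0597
gripper_force: 0.0
```

Request:
{"method": "move_arm", "body": {
  "motion": [
    [[-0.15,0.6,0,0,0.9],[-0.25,1,0,0,0.9],[-0.25,1,0,0,0.9],[-0.25,1,0,0,0.9],[-0.25,1,0,0,0.9],[-0.25,1,0,0,0.9],[-0.25,1,0,0,0.9],[-0.25,1,0,0,0.9],[-0.25,1,0,0,0.9],[-0.25,1,0,0,0.9],[-0.25,1,0,0,0.9],[-0.25,1,0,0,0.9]]
  ]
}}

```text
clock: 16.63
position: [0.4496, -0.03, 0.1865]
orientation: [1.0, 0.0, 0.001, 0.0]
force: [0.8, -0.3, -0.2]
finger_gap: 0.0767
gripper_force: 0.0
```

Request:
{"method": "move_arm", "body": {
  "motion": [
    [[-0.25,1,0,0,0.9],[-0.25,1,0,0,0.9],[-0.2,0.8,0,0,0.9],[-0.05,0.1,0,0,0.9],[0,0,0,0,0.9],[0,0,0,0,0.9],[0,0,0,0,0.9]]
  ]
}}

```text
clock: 17.22
position: [0.4278, -0.1149, 0.186]
orientation: [1.0, 0.0, 0.0, -0.0]
force: [-0.8, -0.4, -0.6]
finger_gap: 0.0768
gripper_force: 0.0
```

```bash
python3 - <<'E'
from h import *
s=monitor.state();print(s["position"],s["finger_gap"],s["clock"],s["force"])
g=[]
for p in([.538,.32,.03],[.43,-.115,.08]):
    im=imaging.get_image("side");u,v=proj(im,[p])[0].astype(int);g.append(cv2.resize(im["pixels"][v-50:v+50,u-50:u+50,::-1],None,fx=4,fy=4,interpolation=2))
cv2.imwrite("pics/a4.png",np.hstack(g))
E
```

```text
[ 0.42778401 -0.11488248  0.18595116] 0.07678050874637388 17.2167 [-0.77727587 -0.35823996 -0.59810997]
```

View pics/a4.png

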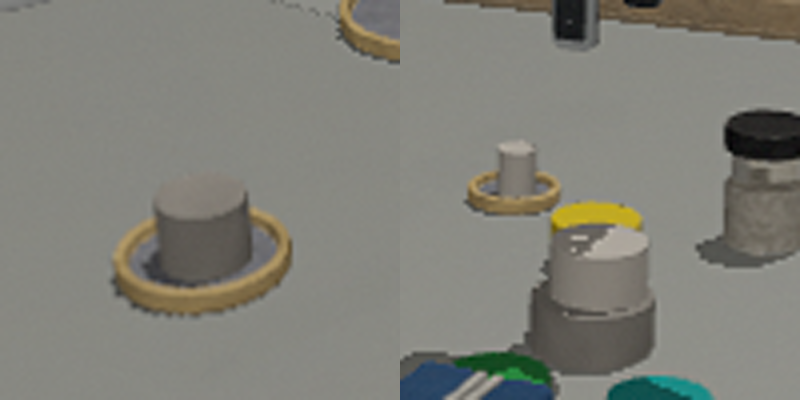

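The narrow slice is inside its dish (203,225). Next is the wide slice, now on top of the remaining two.

Request:
{"method": "move_arm", "body": {
  "motion": [
    [[0.09,0.03,0.5,0,0.9],[0,0,0.8,0,0.9],[0,0,0.9,0,0.9],[0,0,0.8,0,0.9],[0,0,0.7,0,0.9],[0,0,0.4,0,0.9],[0,0,0.2,0,0.9],[0,0,0,0,0.9],[0,0,0,0,0.9],[0,0,0,0,0.9]]
  ]
}}

```text
clock: 18.15
position: [0.4312, -0.1167, 0.058]
orientation: [1.0, 0.0, 0.001, 0.0]
force: [0.5, -0.3, -0.1]
finger_gap: 0.077
gripper_force: 0.0
```

Request:
{"method": "move_arm", "body": {
  "motion": [
    [[0,0,0,0,0.8],[0,0,0,0,0.7],[0,0,0,0,0.6],[0,0,0,0,0.45],[0,0,0,0,0.45],[0,0,0,0,0.45],[0,0,0,0,0.45]]
  ],
  "force": 40
}}

```text
clock: 18.73
position: [0.4309, -0.117, 0.0579]
orientation: [1.0, -0.0, 0.001, 0.0]
force: [-3.1, -0.2, 7.2]
finger_gap: 0.0495
gripper_force: 41.0
```

Request:
{"method": "move_arm", "body": {
  "motion": [
    [[0,0,-0.2,0,0.45],[0,0,-0.5,0,0.45],[0,0,-0.7,0,0.45],[0,0,-0.6,0,0.45],[0.4,-0.1,0,0,0.45],[0.8,-0.2,0,0,0.45],[1,-0.25,0,0,0.45],[1,-0.25,0,0,0.45],[1,-0.25,0,0,0.45],[0.6,-0.16,0,0,0.45],[0.26,-0.08,0,0,0.45],[0,0,0,0,0.45]]
  ]
}}

```text
clock: 19.73
position: [0.5829, -0.0774, 0.1167]
orientation: [1.0, 0.001, -0.0, -0.0]
force: [-0.1, -0.3, -2.2]
finger_gap: 0.0494
gripper_force: 41.9
```

Request:
{"method": "move_arm", "body": {
  "motion": [
    [[0,0,0,0,0.45],[0,0,0,0,0.45],[0,0,0.3,0,0.45],[0,0,0.5,0,0.45],[0,0,0.5,0,0.45],[0,0,0.3,0,0.45],[0,0,0.2,0,0.45],[0,0,0,0,0.45],[0,0,0,0,0.45],[0,0,0,0,0.45]]
  ]
}}

```text
clock: 20.57
position: [0.5826, -0.0782, 0.0637]
orientation: [1.0, -0.0, 0.001, 0.0]
force: [0.0, 0.3, -1.9]
finger_gap: 0.0498
gripper_force: 41.9
```

Down by 0.030 m to just above the floor.

Request:
{"method": "move_arm", "body": {
  "motion": [
    [[0,0,0.2,0,0.45],[0,0,0.3,0,0.45],[0,0,0.25,0,0.45],[0,0,0.15,0,0.45],[0,0,0.08,0,0.45],[0,0,0,0,0.45],[0,0,0.02,0,0.45],[0,0,0,0,0.45],[0,0,0,0,0.45]]
  ]
}}

```text
clock: 21.32
position: [0.5817, -0.0778, 0.033]
orientation: [1.0, 0.0, -0.001, -0.0]
force: [-5.8, 1.8, 6.3]
finger_gap: 0.0494
gripper_force: 42.8
```

Request:
{"method": "move_arm", "body": {
  "motion": [
    [[0,0,0,0,0.6],[0,0,0,0,0.65],[0,0,0,0,0.75],[0,0,0,0,0.8],[0,0,0,0,0.8],[0,0,-0.2,0,0.8],[0,0,-0.6,0,0.8],[0,0,-0.9,0,0.8],[0,0,-0.7,0,0.8],[0,0,-0.4,0,1],[0,0,0,0,1]]
  ]
}}

```text
clock: 22.23
position: [0.5845, -0.0784, 0.1209]
orientation: [1.0, 0.0, 0.003, 0.001]
force: [1.1, 0.2, 0.8]
finger_gap: 0.0856
gripper_force: 0.0
```

Request:
{"method": "move_arm", "body": {
  "motion": [
    [[-0.5,0.1,0,0,1],[-1,0.24,0,0,1],[-1,0.24,0,0,1],[-1,0.24,0,0,1],[-0.8,0.18,0,0,1],[-0.5,0.1,0,0,1],[-0.25,0.06,0,0,1],[0,0,0,0,1],[0,0,0,0,1],[0,0,0,0,1]]
  ]
}}

```text
clock: 23.07
position: [0.4314, -0.1127, 0.1168]
orientation: [1.0, 0.0, 0.0, -0.0]
force: [0.6, -0.1, -0.5]
finger_gap: 0.0852
gripper_force: 0.0
```

```bash
python3 - <<'E'
from h import *
s=monitor.state();print(s["position"],s["finger_gap"],s["clock"],s["force"])
print(imaging.recognise("slice_widest","side"))
g=[]
im=imaging.get_image("side")
draw(im,[((.431,-.113,.03,.033),(0,0,255)),((.431,-.113,.0,.033),(0,0,255))],proj(im,[[.431,-.113,.03]])[0].astype(int),33,6,"pics/t.png")
u,v=proj(im,[[.58,-.078,.03]])[0].astype(int);g=cv2.resize(im["pixels"][v-50:v+49,u-50:u+49,::-1],None,fx=4,fy=4,interpolation=2)
cv2.imwrite("pics/a5.png",np.hstack([g,cv2.imread("pics/t.png")[:,396:]]))
E
```

```text
[ 0.43136278 -0.11266306  0.1168    ] 0.08515697839356696 23.0667 [ 0.57777934 -0.14368359 -0.54339546]
[{'xyz': [0.5289, 0.3283, 0.0274], 'conf': 0.19}]
```

View pics/a5.png

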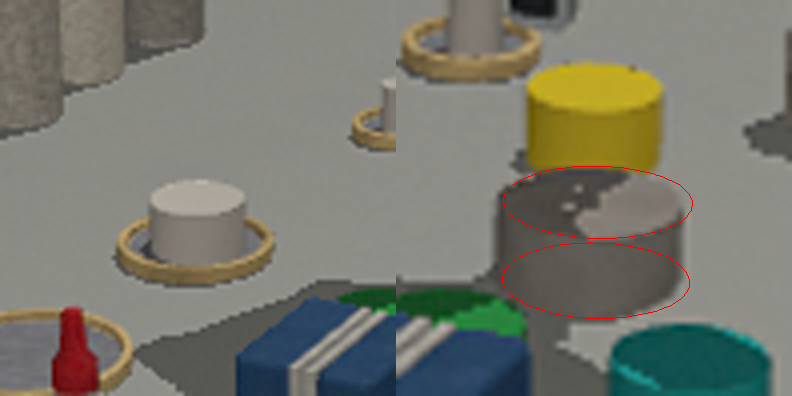

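The wide slice lies in its dish (197,222). The widest slice matches the overlay to about 2 mm. I'll go down with the gripper fully open.

Request:
{"method": "move_arm", "body": {
  "motion": [
    [[0,0,0.4,0,1],[0,0,0.7,0,1],[0,0,0.7,0,1],[0,0,0.6,0,1],[0,0,0.35,0,1],[0,0,0.2,0,1],[0,0,0,0,1],[0,0,0,0,1],[0,0,0,0,1]]
  ]
}}

```text
clock: 23.92
position: [0.4315, -0.1131, 0.0294]
orientation: [1.0, 0.0, 0.001, 0.0]
force: [-0.0, -0.3, -0.0]
finger_gap: 0.0855
gripper_force: 0.0
```

Request:
{"method": "move_arm", "body": {
  "motion": [
    [[0,0,0,0,0.9],[0,0,0,0,0.85],[0,0,0,0,0.8],[0,0,0,0,0.75],[0,0,0,0,0.65],[0,0,0,0,0.65],[0,0,0,0,0.65]]
  ],
  "force": 50
}}

```text
clock: 24.5
position: [0.4313, -0.1134, 0.0297]
orientation: [1.0, 0.0, 0.001, 0.001]
force: [-4.8, -0.7, 11.4]
finger_gap: 0.0633
gripper_force: 52.5
```

Request:
{"method": "move_arm", "body": {
  "motion": [
    [[0,0,-0.2,0,0.65],[0,0,-0.5,0,0.65],[0,0,-0.7,0,0.65],[0,0,-0.8,0,0.65],[0,0,-0.4,0,0.65],[0.3,-0.4,0,0,0.65],[0.6,-0.8,0,0,0.65],[0.7,-0.9,0,0,0.65],[0.7,-0.9,0,0,0.65],[0.7,-0.9,0,0,0.65],[0.7,-0.9,0,0,0.65],[0.7,-0.9,0,0,0.65]]
  ]
}}

```text
clock: 25.5
position: [0.5627, 0.0599, 0.1058]
orientation: [1.0, 0.0, -0.001, -0.0]
force: [0.8, -0.2, -2.3]
finger_gap: 0.0628
gripper_force: 56.2
```

Request:
{"method": "move_arm", "body": {
  "motion": [
    [[0.43,-0.5,0,0,0.65],[0.2,-0.26,0,0,0.65],[0,0,0,0,0.65],[0,0,0,0,0.65],[0,0,0.3,0,0.65],[0,0,0.5,0,0.65],[0,0,0.5,0,0.65],[0,0,0.3,0,0.65],[0,0,0,0,0.65],[0,0,0,0,0.65],[0,0,0,0,0.65]]
  ]
}}

```text
clock: 26.42
position: [0.5818, 0.0806, 0.059]
orientation: [1.0, -0.0, 0.0, 0.0]
force: [-0.4, -0.6, -2.6]
finger_gap: 0.0631
gripper_force: 56.1
```

Request:
{"method": "move_arm", "body": {
  "motion": [
    [[0,0,0.15,0,0.65],[0,0,0.25,0,0.65],[0,0,0.2,0,0.65],[0,0,0.12,0,0.65],[0,0,0.06,0,0.65],[0,0,0,0,0.65],[0,0,0,0,0.65],[0,0,0,0,0.65]]
  ]
}}

```text
clock: 27.08
position: [0.5813, 0.0811, 0.0349]
orientation: [1.0, 0.0, -0.0, -0.0]
force: [-2.7, -0.4, 0.8]
finger_gap: 0.063
gripper_force: 56.5
```

Request:
{"method": "move_arm", "body": {
  "motion": [
    [[0,0,0.02,0,0.65],[0,0,0,0,0.65],[0,0,0,0,0.72],[0,0,0,0,0.8],[0,0,0,0,0.9],[0,0,0,0,0.9],[0,0,0,0,0.9],[0,0,-0.2,0,0.9],[0,0,-0.6,0,0.9],[0,0,-0.9,0,0.9],[0,0,-1,0,0.9],[0,0,-1,0,0.9]]
  ]
}}

```text
clock: 28.08
position: [0.581, 0.0811, 0.1465]
orientation: [1.0, 0.0, -0.0, 0.0]
force: [0.5, -0.2, 0.2]
finger_gap: 0.0772
gripper_force: 0.0
```

Request:
{"method": "move_arm", "body": {
  "motion": [
    [[-0.3,0.3,-0.6,0,0.9],[-0.6,0.6,-0.3,0,0.9],[-0.7,0.7,0,0,0.9],[-0.7,0.7,0,0,0.9],[-0.7,0.7,0,0,0.9],[-0.7,0.7,0,0,0.9],[-0.5,0.5,0,0,0.9],[0,0,0,0,0.9],[0,0,0,0,0.9]]
  ]
}}

```text
clock: 28.83
position: [0.4553, -0.0456, 0.173]
orientation: [1.0, -0.001, 0.001, 0.0]
force: [1.3, -0.1, -0.7]
finger_gap: 0.077
gripper_force: 0.0
```

```bash
python3 - <<'E'
from h import *
s=monitor.state();print(s["position"],s["clock"],s["force"])
im=imaging.get_image("side");cv2.imwrite("pics/end.png",im["pixels"][:,:,::-1])
im=imaging.get_image("top");cv2.imwrite("pics/endtop.png",cv2.resize(im["pixels"][170:350,150:480,::-1],None,fx=2.4,fy=2.4))
E
```

```text
[ 0.455338   -0.04555372  0.17296057] 28.8333 [ 1.25137946 -0.13126568 -0.72930418]
```

View pics/end.png

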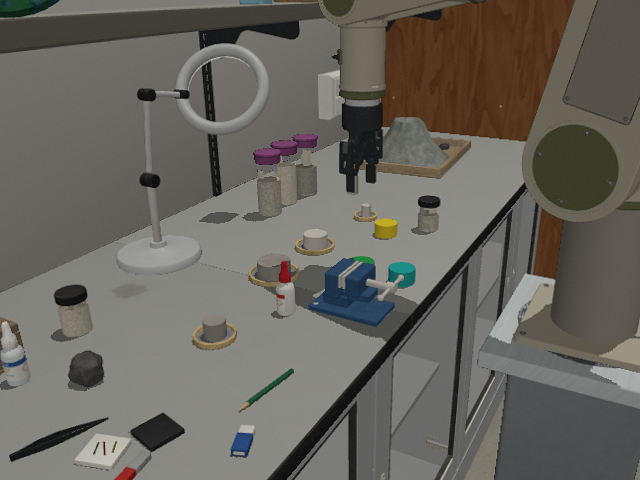

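View pics/endtop.png

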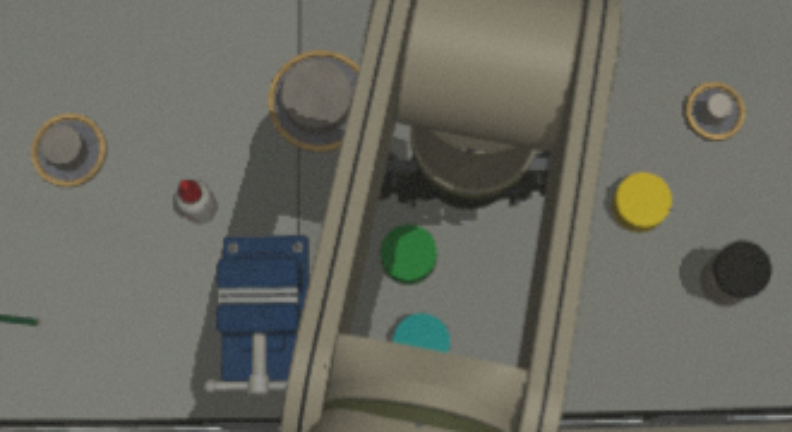

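All four slices lie flat inside their own dishes: side view (274,268), (315,241), (215,328) and (366,211). The jar (429,215) and dropper (286,290) still stand where they were.

```bash
python3 -c "
from workcell import bot
print(bot.sign_off())"
```

```text
the job is handed in; nothing more can be done
None
```

All four slices lie flat in their matching dishes, the jar and dropper bottle still stand where they were, and the job was handed in at about 29 s; I have no verdict back from the judging.

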